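# Join two halves of a bottle rack with a cam lock

## Task

Join the loose half of the wooden bottle rack to the half that is fixed to the bench: with the cam lever still open, slide its headed stud between the guides into the cam until it rests up against the sprung buffers, then turn the lever clockwise by its red knob until the cam has drawn the two faces together firmly tight. Feel for the tightness and do not force the lever beyond it, leave the bottles, tin and label roll where they are, and let go.

Things in the scene. Friction and masses are not known exactly. Their poses are not given: they have to be found in the camera images.
- fixed_half: Fixed half of the rack: wooden block 125 (x) x 100 (y) x 38 mm, screwed to the bench. Origin: centre of its steel joining face, at bench level; +x points into the block, so the loose half comes from -x and moves along +x. A slot 18 mm wide in y, open at the top, lets the stud through the face.
- guide_mouth (a point): Middle of the mouth between the two black guide cheeks (x -35, y 0, z 22 mm in the fixed half). The cheeks are 30 mm high; their inner faces stand at y = +-31.5 mm (63 mm clear for the 60 mm loose half) from the face out to x = -24 mm, then flare by 0.5 rad to the mouth.
- buffers (a point): Middle between the tips of two brass sprung buffers that stand 3 mm out of the joining face at y = +-21 mm (this point: x -3, y 0, z 22 mm in the fixed half). Together they push back with about 2 N when first touched and about 5 N when the faces meet; let go, the loose half may spring back to their tips.
- loose_half: Loose half of the rack: wooden block 90 (x) x 60 (y) x 40 mm, about 0.35 kg, flat on the bench, with two 21 mm wells in its top. Origin: centre of its underside. The stud sticks out of its +x face. Take it across its 60 mm width.
- loose_face (a point): Point on the joining face of the loose half, at the root of the stud (45, 0, 22 mm in the loose half); axes as the loose half. When joined it lies at x = 0, y = 0, z = 22 mm in the fixed half, with the x axes parallel.
- stud_head (a point): Centre of the stud's upright brass barrel head, 10 mm in diameter and 22 mm high, 19 mm in front of the joining face of the loose half, 22 mm above its underside; the steel neck behind it is 5 mm in diameter.
- cam_unit: The cam lock in the fixed half: an aluminium cam of 45 mm diameter with a spiral slot. Origin on its vertical turning axis, 10 mm above the bench, about 27 mm behind the joining face; this varies by a few millimetres from unit to unit, which shifts the angle at which it comes tight.
- cam_lever (a joint): Turn of the lever in rad, clockwise seen from above; 0 = open, lever pointing 15 degrees past the fixed half's +y towards the loose half; limit 2.95. Starts open (0 to 0.12). The slot catches the head from about 0.5 if the loose half is within 4 mm of the face and draws it in. Tight somewhere between 1.3 and 2.8: feel for it. It stays where it is left.
- lever_knob (a point): Middle of the red upright knob on the lever: rigid cylinder, 14 mm diameter, from 41 to 71 mm above the bench, 38 mm from the cam's axis; this point is 56 mm above the bench. The lever bar under it is 11 mm wide, top at 42 mm. Pushing it round takes under 2.5 N (across the lever) while the slack is drawn in, then the load climbs about 1 N each 0.08 rad: 5 to 6.5 N is firmly tight, below 4.5 N slack, over 7.5 N forced.
- dropper_a: Amber dropper bottle with black cap, 39 mm diameter, 102 mm tall, standing behind the work; bystander. Origin: centre of its foot.
- dropper_b: Second such dropper bottle; bystander. Origin: centre of its foot.
- tin: Flat round tin with a green lid, 59 mm diameter, 26 mm high; bystander. Origin: centre of its underside.
- labels: Roll of blank labels lying flat, 64 mm diameter, 26 mm high; bystander. Origin: centre of its underside.
Things that resemble listed ones, but are neither listed nor needed, are in the scene too. What is shaped like the loose_half but green or white is not meant.

How it is judged:
On the way:
1. the stud is in the cam, the loose half within 6 mm of the face and central within 4 mm, with the lever still open (below 0.4 rad) (x of loose_face in the frame of fixed_half above -0.006 m and y of loose_face in the frame of fixed_half between -0.004 and 0.004 m and value of joint cam_lever below 0.4 rad), for 0.2 s.
At the end, for the whole second after the job is handed in: The loose half's face lies against the fixed half's (within 2 mm, central within 4 mm, square within 0.06 rad), the lever is turned past 1.0 rad, the cam by itself keeps pulling the stud with more than 12 N, and everything is at rest (x of loose_face in the frame of fixed_half above -0.002 m and y of loose_face in the frame of fixed_half between -0.004 and 0.004 m and angle between the x axis of fixed_half and the x axis of loose_half, either way round below 0.06 rad and value of joint cam_lever above 1 rad and contact force between cam_unit and loose_half above 12 N and linear speed of loose_half below 0.01 m/s and velocity of joint cam_lever between -0.05 and 0.05 rad/s); the robot touches nothing.
It fails at once if the lever is forced: the cam loads the loose half with more than 42 N (contact force between cam_unit and loose_half above 42 N).
It fails at once if a bottle, the tin or the label roll is moved by more than 15 mm (distance of any of dropper_a, dropper_b, tin, labels from where it was at the start of the episode above 0.015 m).
It also fails if it takes over 72 s, if anything falls off the work surface, if the arm or the gripper's body presses on something with over 40 N, if the wrist force passes 120 N, or if a joint passes its speed limit or range.

## Robot

A 6-joint arm with a two-finger parallel gripper is mounted at the origin on the work surface; the furniture and walls round the work are solid. World frame = base frame: x ahead of the robot, y to its left, z up, the work surface at z = 0. Lengths are in m, angles in rad, forces in N, time in s.
With the tool pointing down it reaches from about 0.35 to 0.725 m from the base axis. Payload 6 kg.
Tool frame: the origin (TCP) lies midway between the tips of the shut fingers; the grasp point (between the pads) lies 19 mm behind it; z points along the fingers, y is the line along which they close (so a half turn about z gives the same grasp; the last joint's range is limited). The gripper opens to 85 mm and grips with 20 to 120 N. Pads are 22 mm wide; open, the fingers measure 114 mm over their backs; the gripper's body (76 mm by 85 mm) begins 54 mm behind the grasp point. The pads swing forward as they close: fully open they stand 13 mm farther back than shut.
Start: joints at [-0.968, 0.04, 0.085, 0, -1.615, -0.334], TCP at [0.159, -0.578, 0.192] pointing down, gripper open.
Joint ranges: [-2.56, 2.56], [-1.29, 2.01], [-1.08, 1.49], [-3.29, 1.98], [-2.81, -0.18], [-2.99, 2.99]. Speed limits (rad/s): [2.57, 2.57, 3.01, 3.14, 3.14, 3.14].

## Interface

Orientations are given as a unit quaternion [x, y, z, w].
In Python, from station import r gives the robot as it stands.
- The arm moves only by the tool jog_arm, never from a script. Its argument "commands" is a list of rows, each a list of 3 entries, a list of its own where there are three numbers: the shift along the tool's x, y, z in m, then the turn, a rotation vector about the tool's x, y, z in rad, then the closure, from -1 (fully open) to 1 (shut). In form: [[[dx, dy, dz], [ax, ay, az], jaw], ...]. A call has 1 to 12 rows; each row is the pose to reach, as a shift and turn from the pose commanded when the call began, along the tool's axes at that moment; what a row does not reach only later rows make up. A row lasts 1/10 s, in which the tool goes at most 50 mm and 8.59 degrees, less where a joint would pass 70% of its speed; a pose out of reach is approached as far as the arm can. A call with a gripper value outside its range is refused whole. The fingers move at their own pace and stop on an object; "squeeze" is the grip in N (left out, the last holds). Time passes only in rows, so rows that repeat a pose let the fingers close. It gives the time, the measured TCP pose, the force, the opening and the grip force at its end, in the units of the state.
- r.sense(): the state, without advancing time (a new reading comes with each control period).
- r.read_camera(name): name is "scene" or "side" or "wrist"; returns (picture, depth): 400x640x3 uint8, red, green, blue; 400x640 float32, m along the optical axis (not along the pixel's ray), 0 where there is no reading.
- r.camera_params(name): a dict with "fx", "fy", "cx", "cy" (pixels), "world_from_camera" (4x4, takes a point from camera to world coordinates). Camera axes: x right, y down, z forward; pixel columns grow to the right and rows downward; lengths in m; the calibration is good to about 2 mm. The wrist camera is an equidistant fisheye: a pixel r from the principal point sees the ray r / f radians off the axis. A picture is of the moment at which its call begins: read the wrist's pose just before it. camera_params takes no time and is no camera call; for the wrist camera it gives the pose at the moment of the call.
- r.hand_in(): hands the job in; it is judged then, once.
The state is a dict: "time": time; "q": joint angles; "dq": joint speeds; "joint_efforts": joint torques, N m; "tcp_pos": TCP position; "orientation": TCP orientation; "contact_force": force on the tool from outside, world axes, zero at the start; "wrist_torque": the same for the moment, N m; "width": finger opening in m; "finger_force": force on a finger pad.
Only numpy, scipy, OpenCV 4.12 (cv2) and the standard library are available. Lean on these libraries where they do the work, as an engineer would, in place of code of your own. Each camera call takes 0.05 s, during which the arm holds its last target. There are 200 camera calls.

## Working session

There is one attempt and no reset: what is moved stays moved. The work goes in short steps, Python scripts to look and compute and a tool call to move; the robot and the scene stay as the last step left them, time stands still between calls to the robot, and variables do not carry over. Pictures are saved under pics/ and viewed, at most 10 in all, crops included, and the job is handed in when it is done.

Besides the shell and the picture viewer there is one more tool, called as name(argument=value, ...), one argument or row to a line, values as JSON. jog_arm: Moves the arm, as the interface text tells. Its arguments: {"type":"object","properties":{"commands":{"type":"array","items":{"type":"array"}},"squeeze":{"type":"number"}},"required":["commands"]}

```bash
mkdir -p pics; ls; python3 - <<'E'
from station import r
import cv2,numpy as np
print(r.sense())
for n in("scene","side"):
    p,d=r.read_camera(n); cv2.imwrite(f"pics/{n}0.png",p[:,:,::-1]); np.save(f"pics/{n}0.npy",d)
    c=r.camera_params(n); print(n,{k:np.round(v,4).tolist() for k,v in c.items()})
E
```

```text
pics
{'time': 0.0, 'q': array([-9.68285942e-01,  4.08356516e-02,  8.37778065e-02, -5.18825003e-04,
       -1.61550381e+00, -3.33696006e-01]), 'dq': array([-1.93487597e-03,  1.68671671e-03, -1.43505952e-04, -3.80969853e-04,
       -2.38866332e-03,  5.84477075e-05]), 'joint_efforts': array([ 2.69453794e-04, -3.68211365e+01,  3.47409761e+01,  6.93230867e+00,
       -5.44759969e-03,  1.14836627e-05]), 'tcp_pos': array([ 0.15933085, -0.57802662,  0.19083645]), 'orientation': array([-1.34014076e-01,  9.90979001e-01,  9.04643745e-04, -1.66968199e-04]), 'contact_force': array([ 0.83794656,  0.57014494, -0.62336703]), 'wrist_torque': array([-0.04813764,  0.07983934, -0.02059219]), 'finger_force': 0.0, 'width': 0.08533505514980935}
scene {'fx': 463.3806, 'fy': 463.3806, 'cx': 327.0711, 'cy': 205.6671, 'world_from_camera': [[0.6901, -0.4058, 0.5993, -0.3317], [-0.7237, -0.3917, 0.5682, -0.5338], [0.0042, -0.8258, -0.564, 0.7736], [0.0, 0.0, 0.0, 1.0]]}
side {'fx': 485.5738, 'fy': 485.5738, 'cx': 310.342, 'cy': 196.3318, 'world_from_camera': [[-0.9149, -0.1877, 0.3574, 0.0437], [-0.4033, 0.3871, -0.8291, 1.095], [0.0173, -0.9027, -0.4299, 0.5336], [0.0, 0.0, 0.0, 1.0]]}
```

View pics/scene0.png

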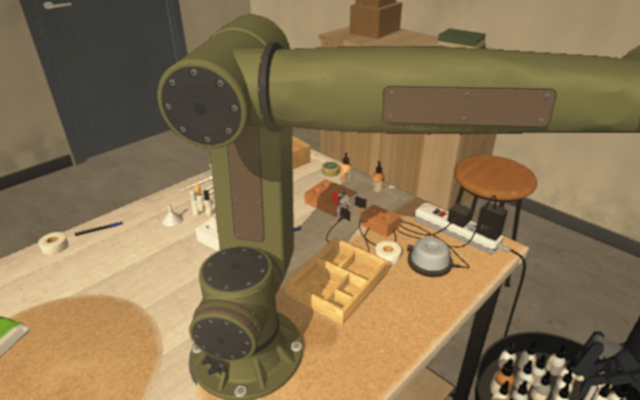

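View pics/side0.png

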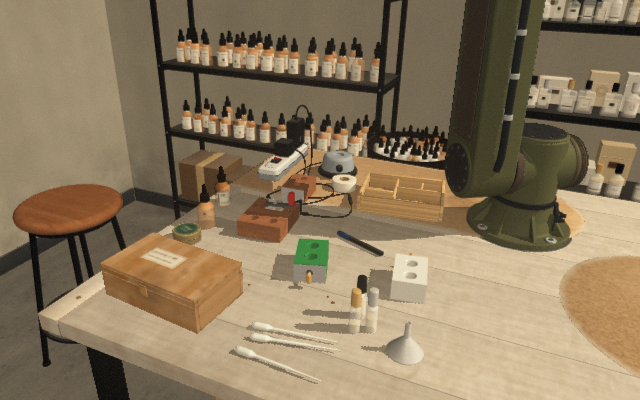

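```bash
cat > h.py <<'E'
import numpy as np,cv2
from station import r
def pts(n,d):
    c=r.camera_params(n);v,u=np.mgrid[:400,:640]
    X=np.stack([(u-c["cx"])/c["fx"]*d,(v-c["cy"])/c["fy"]*d,d,np.ones_like(d)],-1)
    return (X@c["world_from_camera"].T)[...,:3]
E
python3 - <<'E'
from h import *
a=cv2.imread("pics/scene0.png")[140:270,285:425]; b=cv2.imread("pics/side0.png")[160:250,180:380]
cv2.imwrite("pics/c0.png",np.vstack([cv2.resize(a[:, :],(400,371),interpolation=3),]))
A=cv2.resize(a,(400,371),interpolation=cv2.INTER_CUBIC);B=cv2.resize(b,(400,180),interpolation=cv2.INTER_CUBIC)
B2=cv2.resize(b[0:85,40:160],(400,283),interpolation=cv2.INTER_CUBIC)
o=np.zeros((371,800,3),np.uint8);o[:,:400]=A;o[:283,400:]=B2;cv2.imwrite("pics/c0.png",o)
for n,L in(("scene",[(325,190),(380,220),(345,205),(389,250),(330,168),(346,165),(378,175)]),("side",[(268,218),(300,187),(292,200),(187,230),(205,210),(343,183)])):
    P=pts(n,np.load(f"pics/{n}0.npy"))
    for u,v in L: print(n,u,v,P[v,u].round(3))
E
```

```text
scene 325 190 [0.507 0.27  0.036]
scene 380 220 [0.497 0.056 0.04 ]
scene 345 205 [0.501 0.185 0.026]
scene 389 250 [ 0.444 -0.018  0.01 ]
scene 330 168 [0.626 0.362 0.026]
scene 346 165 [0.632 0.299 0.06 ]
scene 378 175 [0.655 0.189 0.058]
side 268 218 [0.495 0.278 0.037]
side 300 187 [0.498 0.106 0.04 ]
side 292 200 [0.472 0.205 0.054]
side 187 230 [0.633 0.38  0.026]
side 205 210 [0.625 0.323 0.049]
side 343 183 [0.423 0.003 0.025]
```

View pics/c0.png

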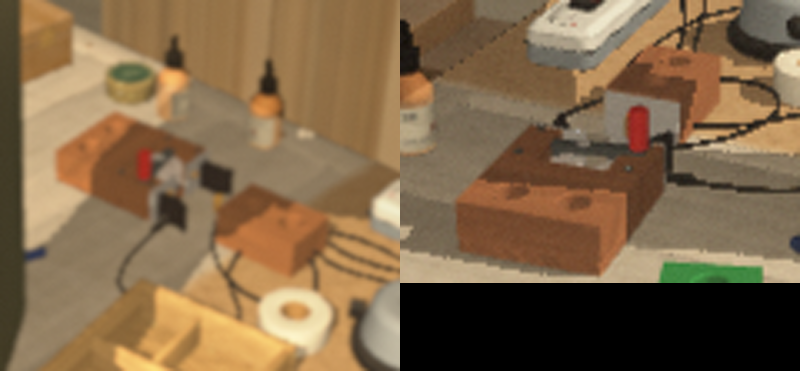

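jog_arm(
  commands=[
    [[0,0,-0.07],[0,0,0],-1],
    [[0,0,-0.07],[0,0,0],-1],
    [[-0.38,0.29,-0.07],[0,0,-0.6],-1],
    [[-0.38,0.29,-0.07],[0,0,-0.6],-1],
    [[-0.38,0.29,-0.07],[0,0,-0.6],-1],
    [[-0.38,0.29,-0.07],[0,0,-0.6],-1],
    [[-0.38,0.29,-0.07],[0,0,-0.6],-1],
    [[-0.38,0.29,-0.07],[0,0,-0.6],-1],
    [[-0.38,0.29,-0.07],[0,0,-0.6],-1],
    [[-0.38,0.29,-0.07],[0,0,-0.6],-1],
    [[-0.38,0.29,-0.07],[0,0,-0.6],-1],
    [[-0.38,0.29,-0.07],[0,0,-0.6],-1],
  ],
)

```text
time: 1.3
tcp_pos: [0.45, -0.1949, 0.2612]
orientation: [-0.422, 0.907, 0.001, -0.0]
contact_force: [0.3, -0.1, 0.3]
width: 0.085
finger_force: 0.0
```

jog_arm(
  commands=[
    [[-0.235,0.17,0],[0,0,-0.7],-1],
    [[-0.235,0.17,0],[0,0,-0.7],-1],
    [[-0.235,0.17,0],[0,0,-0.7],-1],
    [[-0.235,0.17,0],[0,0,-0.7],-1],
    [[-0.235,0.17,0],[0,0,-0.7],-1],
    [[-0.235,0.17,0],[0,0,-0.7],-1],
    [[-0.235,0.17,0],[0,0,-0.7],-1],
    [[-0.235,0.17,0],[0,0,-0.7],-1],
    [[-0.235,0.17,0],[0,0,-0.7],-1],
  ],
)

```text
time: 2.2
tcp_pos: [0.4706, 0.0906, 0.2619]
orientation: [-0.706, 0.708, -0.0, -0.0]
contact_force: [0.1, -0.1, 0.4]
width: 0.0855
finger_force: 0.0
```

```bash
python3 - <<'E'
from h import *
print(r.sense()["tcp_pos"],r.sense()["orientation"])
for n in("wrist","scene","side"):
    c=r.camera_params(n);np.savez(f"pics/{n}1c.npz",**c)
    p,d=r.read_camera(n); cv2.imwrite(f"pics/{n}1.png",p[:,:,::-1]); np.save(f"pics/{n}1.npy",d)
    if n=="wrist": print({k:np.round(v,4).tolist() for k,v in c.items()})
E
```

```text
[0.47062796 0.09059436 0.26192713] [-7.06165816e-01  7.08046485e-01 -5.78172329e-05 -1.04451664e-04]
{'fx': 309.7069, 'fy': 309.7069, 'cx': 320.951, 'cy': 201.4964, 'world_from_camera': [[-1.0, 0.002, 0.0003, 0.4708], [0.002, 0.9575, 0.2885, 0.0159], [0.0003, 0.2885, -0.9575, 0.444], [0.0, 0.0, 0.0, 1.0]]}
```

View pics/wrist1.png

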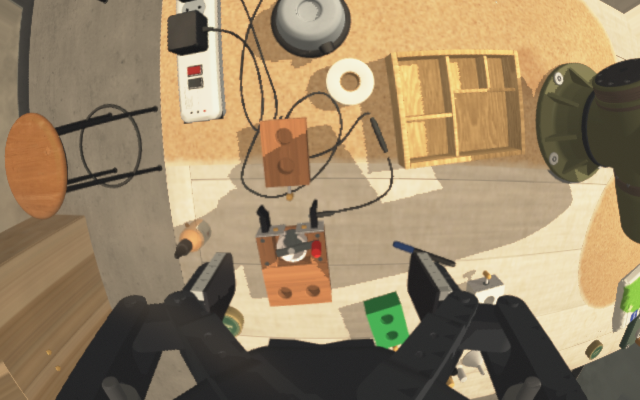

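```bash
cat >> h.py <<'E'
def wpts(c,d=None,z=None):
    "world points of every wrist pixel, from depth or onto plane z"
    v,u=np.mgrid[:400,:640].astype(float);x=(u-c["cx"])/c["fx"];y=(v-c["cy"])/c["fy"];t=np.hypot(x,y)+1e-9
    R=np.stack([np.sin(t)*x/t,np.sin(t)*y/t,np.cos(t)],-1);M=c["world_from_camera"]
    D=R@M[:3,:3].T
    s=(d/R[...,2]) if z is None else (z-M[2,3])/D[...,2]
    return M[:3,3]+D*s[...,None]
def rect(P,m):
    (cx,cy),(w,h),a=cv2.minAreaRect(P[m][:,:2].astype(np.float32)*1000); return np.round([cx,cy,w,h,a],1)
def big(m,seed):
    m=cv2.morphologyEx(m.astype(np.uint8),cv2.MORPH_OPEN,np.ones((3,3)))
    n,l,s,c=cv2.connectedComponentsWithStats(m)
    k=min(range(1,n),key=lambda i:np.hypot(*(c[i]-seed))-(s[i,4]>100)*50); return l==k
E
cat > meas.py <<'E'
from h import *
import sys
def run(tag):
    c=dict(np.load(f"pics/wrist{tag}c.npz"));p=cv2.imread(f"pics/wrist{tag}.png");d=np.load(f"pics/wrist{tag}.npy")
    P=wpts(c,d);H=cv2.cvtColor(p,cv2.COLOR_BGR2HSV).astype(int)
    wood=((H[...,0]<13)|(H[...,0]>172))&(H[...,1]>95)&(H[...,2]>60)
    return c,p,P,H,wood
if __name__=="__main__":
    c,p,P,H,wood=run("1")
    print("pt z",P[150,270],P[285,310],P[248,316])
    for nm,s,z in(("loose",(285,150),.04),("fixed",(295,265),.038)):
        m=big(wood&(abs(P[...,2]-z)<.006),s);print(nm,m.sum(),rect(P,m),rect(wpts(c,z=z),m),P[m][:,2].mean())
    red=big(((H[...,0]<5)|(H[...,0]>174))&(H[...,1]>190)&(P[...,2]>.05),(316,248))
    print("red",red.sum(),P[red].mean(0),P[red][:,2].max(),rect(P,red&(P[...,2]>.066)))
    sh=(abs(P[...,2]-.033)<.005)&(H[...,1]>60);sh[:188]=0;sh[206:]=0;sh[:,:275]=0;sh[:,305:]=0
    print("stud",sh.sum(),P[sh].mean(0) if sh.any() else 0)
    for nm,(a,b,e,f) in dict(cheeks=(200,232,250,325)).items():
        q=P[a:b,e:f];k=(q[...,2]>.02)&(q[...,2]<.04)&(H[a:b,e:f,2]<60);print(nm,k.sum());x=q[k]
        for s in(x[:,0]>.5,x[:,0]<.5): print(x[s].min(0).round(4),x[s].max(0).round(4))
    o=cv2.resize(p[100:320,210:360],None,fx=2.7,fy=2.7,interpolation=cv2.INTER_CUBIC);cv2.imwrite("pics/c1.png",o)
E
python3 meas.py
```

```text
pt z [0.53771769 0.0662027  0.04217894] [0.48884699 0.28451458 0.01776374] [0.47767442 0.19347896 0.06952244]
loose 2311 [519.2  70.4  59.7  88.3   3.3] [518.9  70.5  59.5  88.4   3.7] 0.040006851021909984
fixed 1887 [510.5 248.7  99.5 120.5   6.8] [510.3 248.3  99.3 120.    6.8] 0.03786224102594923
red 61 [0.47808572 0.19553133 0.07712141] 0.4440071723720739 [477.  110.7 189.7   9.4  89.1]
stud 37 [0.51571468 0.13413231 0.03144584]
cheeks 278
[0.5495 0.1527 0.0201] [0.5626 0.1861 0.0317]
[0.4779 0.1445 0.0224] [0.4865 0.1792 0.0323]
```

View pics/c1.png

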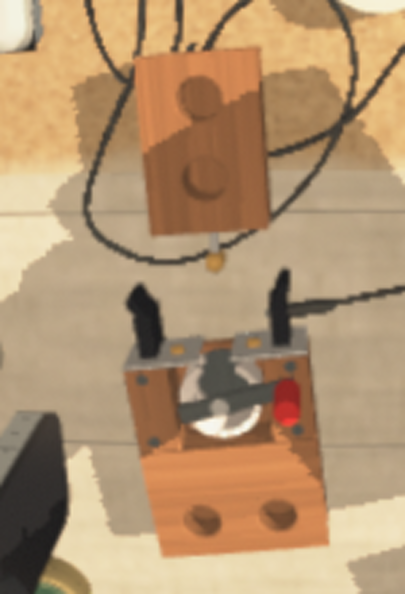

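jog_arm(
  commands=[
    [[0.035,-0.049,0.17],[0,0,-0.063],-1],
    [[0.035,-0.049,0.17],[0,0,-0.063],-1],
    [[0.035,-0.049,0.17],[0,0,-0.063],-1],
    [[0.035,-0.049,0.17],[0,0,-0.063],-1],
    [[0.035,-0.049,0.17],[0,0,-0.063],-1],
    [[0.035,-0.049,0.2],[0,0,-0.063],-1],
    [[0.035,-0.049,0.22],[0,0,-0.063],-1],
    [[0.035,-0.049,0.235],[0,0,-0.063],-1],
    [[0.035,-0.049,0.25],[0,0,-0.063],-1],
    [[0.035,-0.049,0.257],[0,0,-0.063],-1],
    [[0.035,-0.049,0.257],[0,0,-0.063],-1],
  ],
)

```text
time: 3.45
tcp_pos: [0.5193, 0.0561, 0.0045]
orientation: [0.728, -0.685, -0.0, 0.0]
contact_force: [0.1, 0.1, -0.4]
width: 0.0855
finger_force: 0.0
```

jog_arm(
  commands=[
    [[0,0,0],[0,0,0],1],
    [[0,0,0],[0,0,0],1],
    [[0,0,0],[0,0,0],1],
    [[0,0,0],[0,0,0],1],
    [[0,0,0],[0,0,0],1],
    [[0,0,0],[0,0,0],1],
    [[0,0,0],[0,0,0],1],
    [[0,0,0],[0,0,0],1],
  ],
  squeeze=40,
)

```text
time: 4.25
tcp_pos: [0.5196, 0.0562, 0.0049]
orientation: [0.728, -0.685, -0.0, 0.0]
contact_force: [0.6, 0.4, -0.5]
width: -0.0001
finger_force: 0.0
```

```bash
cat > snap.py <<'E'
from h import *
import sys
t=sys.argv[1];s=r.sense();print(s["tcp_pos"].round(4),s["contact_force"].round(2),s["width"])
c=r.camera_params("wrist");np.savez(f"pics/wrist{t}c.npz",**c)
p,d=r.read_camera("wrist"); cv2.imwrite(f"pics/wrist{t}.png",p[:,:,::-1]); np.save(f"pics/wrist{t}.npy",d)
P=wpts(c,d)
ok=(P[...,0]>.40)&(P[...,0]<.64)&(P[...,1]>0)&(P[...,1]<.35)&(P[...,2]<.09)
v,u=np.where(ok);print(u.min(),u.max(),v.min(),v.max())
E
python3 snap.py 2
python3 - <<'E'
import cv2
cv2.imwrite("pics/c2.png",cv2.resize(cv2.imread("pics/wrist2.png")[120:400,130:510],None,fx=2.1,fy=2.1,interpolation=2))
E
```

```text
[0.5196 0.0562 0.0049] [ 0.58  0.42 -0.46] -0.00011900573906564533
116 504 137 343
```

View pics/c2.png

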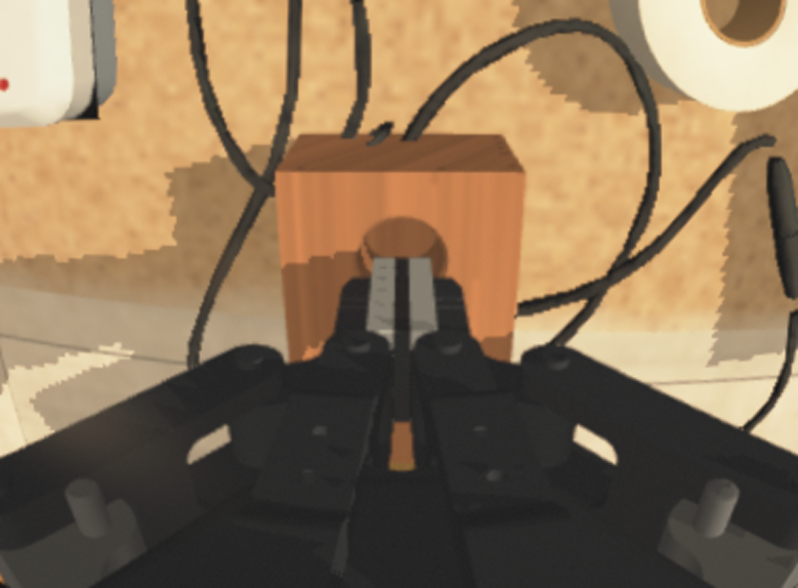

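```bash
python3 - <<'E'
from h import *
c=dict(np.load("pics/wrist2c.npz"));d=np.load("pics/wrist2.npy");P=wpts(c,d)
print(c["world_from_camera"].round(3))
for (u,v) in((280,230),(350,230),(316,250),(326,250),(316,270),(320,205),(320,190),(230,150),(300,275)):
    X=130+(u-130);print(u,v,P[v,u].round(3))
m=P[205:300,260:385];k=(m[...,2]>.036)&(m[...,2]<.046);print(m[k].min(0),m[k].max(0))
p,dd=r.read_camera("side");cv2.imwrite("pics/side2.png",cv2.resize(p[140:240,200:400,::-1],None,fx=3.5,fy=3.5,interpolation=2))
E
```

```text
[[-0.998 -0.059 -0.018  0.524]
 [-0.062  0.956  0.288 -0.018]
 [ 0.     0.289 -0.957  0.187]
 [ 0.     0.     0.     1.   ]]
280 230 [0.542 0.042 0.04 ]
350 230 [0.506 0.04  0.04 ]
316 250 [0.523 0.044 0.057]
326 250 [0.518 0.044 0.058]
316 270 [0.523 0.044 0.076]
320 205 [0.522 0.028 0.04 ]
320 190 [0.522 0.026 0.017]
230 150 [ 0.58   0.008 -0.   ]
300 275 [0.529 0.049 0.073]
[0.4888366  0.02548861 0.03616123] [0.55176508 0.08092944 0.04210804]
```

View pics/side2.png

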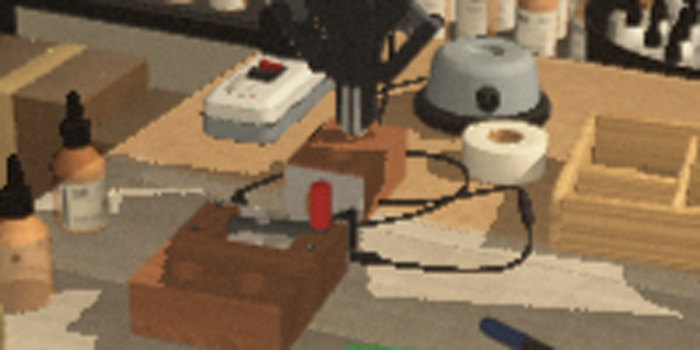

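```bash
python3 - <<'E'
from h import *
c=dict(np.load("pics/wrist1c.npz"));P=wpts(c,np.load("pics/wrist1.npy"))
for sl in(np.s_[245:300,190:236],np.s_[245:300,405:460]):
    m=P[sl];k=(m[...,2]>.2);x=m[k];print(x[x[:,2].argsort()[:5]].round(4),x[:,1].min(),x[:,0].min(),x[:,0].max())
c=dict(np.load("pics/wrist2c.npz"));P=wpts(c,np.load("pics/wrist2.npy"))
for v in range(236,262,2): print(v,[P[v,u].round(3).tolist() for u in(312,318,327)])
E
```

```text
[[0.5144 0.0949 0.314 ]
 [0.514  0.0924 0.3143]
 [0.5136 0.0905 0.3146]
 [0.5139 0.0843 0.3146]
 [0.5137 0.0869 0.3148]] 0.01589926535821712 0.4708396630235466 0.5272779283045461
[[0.4281 0.086  0.3139]
 [0.4282 0.0848 0.3139]
 [0.428  0.0914 0.3142]
 [0.428  0.0874 0.3144]
 [0.428  0.0918 0.3145]] 0.01589926535821712 0.41428929632334166 0.4708396630235466
236 [[0.525, 0.055, 0.015], [0.522, 0.055, 0.016], [0.516, 0.054, 0.016]]
238 [[0.525, 0.056, 0.016], [0.522, 0.056, 0.016], [0.516, 0.055, 0.017]]
240 [[0.525, 0.058, 0.016], [0.522, 0.057, 0.017], [0.516, 0.057, 0.015]]
242 [[0.525, 0.044, 0.048], [0.522, 0.044, 0.048], [0.518, 0.044, 0.049]]
244 [[0.525, 0.044, 0.05], [0.522, 0.044, 0.051], [0.518, 0.044, 0.051]]
246 [[0.525, 0.044, 0.053], [0.522, 0.045, 0.052], [0.518, 0.044, 0.052]]
248 [[0.525, 0.044, 0.055], [0.522, 0.044, 0.055], [0.518, 0.043, 0.056]]
250 [[0.525, 0.044, 0.057], [0.522, 0.044, 0.058], [0.518, 0.044, 0.058]]
252 [[0.525, 0.044, 0.06], [0.522, 0.044, 0.059], [0.518, 0.044, 0.059]]
254 [[0.525, 0.044, 0.061], [0.522, 0.044, 0.061], [0.518, 0.044, 0.061]]
256 [[0.525, 0.044, 0.064], [0.522, 0.044, 0.063], [0.518, 0.043, 0.064]]
258 [[0.524, 0.044, 0.065], [0.522, 0.044, 0.065], [0.518, 0.044, 0.065]]
260 [[0.524, 0.044, 0.068], [0.522, 0.044, 0.067], [0.518, 0.044, 0.067]]
```

jog_arm(
  commands=[
    [[0,0,0],[0,0,0],-1],
    [[0,0,0],[0,0,0],-1],
    [[0,0,0],[0,0,0],-1],
    [[0,0,0],[0,0,0],-1],
    [[0,0,0],[0,0,0],-1],
    [[0,0,0],[0,0,0],-1],
    [[0,0,0],[0,0,0],-1],
    [[0,0,0],[0,0,0],-1],
  ],
)

```text
time: 5.15
tcp_pos: [0.5196, 0.0562, 0.0049]
orientation: [0.728, -0.685, -0.0, -0.0]
contact_force: [-0.7, -0.7, 0.9]
width: 0.0853
finger_force: 0.0
```

jog_arm(
  commands=[
    [[0,0,0.01],[0,0,0],-1],
    [[0,0,0.02],[0,0,0],-1],
    [[0,0,0.03],[0,0,0],-1],
    [[0,0,0.036],[0,0,0],-1],
    [[0,0,0.04],[0,0,0],-1],
    [[0,0,0.04],[0,0,0],-1],
  ],
)

```text
time: 5.75
tcp_pos: [0.5191, 0.056, -0.0359]
orientation: [0.728, -0.685, -0.0, 0.001]
contact_force: [0.3, -0.3, -0.6]
width: 0.0851
finger_force: 0.0
```

Consistent with the measured tool offset (the true tips stand about 40 mm above the reported TCP). Close on the block.

jog_arm(
  commands=[
    [[0,0,0],[0,0,0],1],
    [[0,0,0],[0,0,0],1],
    [[0,0,0],[0,0,0],1],
    [[0,0,0],[0,0,0],1],
    [[0,0,0],[0,0,0],1],
    [[0,0,0],[0,0,0],1],
  ],
  squeeze=40,
)

```text
time: 6.35
tcp_pos: [0.5202, 0.0565, -0.0344]
orientation: [0.728, -0.685, 0.0, -0.001]
contact_force: [1.7, 0.6, 4.8]
width: 0.0591
finger_force: 46.4
```

```bash
python3 snap.py 3
python3 - <<'E'
from h import *
from scipy.spatial.transform import Rotation as R
s=r.sense();print(R.from_quat(s["orientation"]).as_matrix().round(4))
c=dict(np.load("pics/wrist3c.npz"));P=wpts(c,np.load("pics/wrist3.npy"))
p=cv2.imread("pics/wrist3.png");H=cv2.cvtColor(p,cv2.COLOR_BGR2HSV).astype(int)
m=(abs(P[...,2]-.04)<.004)&(H[...,1]>95)&((H[...,0]<13)|(H[...,0]>172))&(P[...,1]<.14)&(P[...,0]>.47)&(P[...,0]<.57)
print(m.sum(),rect(P,m))
# 1st image: fixed features in fixed frame
c=dict(np.load("pics/wrist1c.npz"));P=wpts(c,np.load("pics/wrist1.npy"));p=cv2.imread("pics/wrist1.png")
a=np.deg2rad(96.8);X=np.array([np.cos(a),np.sin(a)]);Y=np.array([-X[1],X[0]]);O=np.array([.5181,.184])
F=np.stack([(P[...,:2]-O)@X,(P[...,:2]-O)@Y,P[...,2]],-1)*1000
H=cv2.cvtColor(p,cv2.COLOR_BGR2HSV).astype(int)
reg=(F[...,0]>-60)&(F[...,0]<60)&(abs(F[...,1])<60)
st=reg&(H[...,1]<60)&(H[...,2]>90)&(F[...,0]<12)&(F[...,0]>-8)&(F[...,2]>30)&(F[...,2]<45)
q=F[st];print("plate",len(q),np.percentile(q,[2,50,98],axis=0).round(1))
dk=reg&(H[...,2]<70)&(F[...,0]<-5)&(F[...,2]>22)&(F[...,2]<36)
for sg in(1,-1):
    q=F[dk&(F[...,1]*sg>15)&(F[...,0]>-20)];print("cheek",len(q),q[:,1].min(),q[:,1].max(),np.percentile(q[:,2],50))
rd=reg&((H[...,0]<6)|(H[...,0]>172))&(H[...,1]>185)&(F[...,2]>66)&(F[...,2]<76);q=F[rd];print("knob",len(q),q.min(0),q.max(0))
al=reg&(H[...,1]<70)&(H[...,2]>110)&(F[...,0]>8)&(F[...,2]<42);q=F[al];print("cam",len(q),q.min(0),q.max(0))
E
```

```text
[ 0.5202  0.0565 -0.0344] [1.68 0.6  4.76] 0.059085869092950466
71 546 144 399
[[ 6.110e-02 -9.981e-01  1.400e-03]
 [-9.981e-01 -6.110e-02  5.000e-04]
 [-4.000e-04 -1.400e-03 -1.000e+00]]
13407 [520.2  54.9  61.3  59.9   2.9]
plate 213 [[ -1.4 -45.9  30.2]
 [  1.   -8.6  35.1]
 [ 11.4  48.7  39.1]]
cheek 65 33.745072827106995 42.61820728549473 29.97699982787072
cheek 65 -39.299377923909546 -30.665503974160774 29.806533006345724
knob 73 [13.291295   32.6784109  66.29592946] [26.1766623  43.94896592 72.7011583 ]
cam 338 [  8.19528987 -59.38748191  -0.68964772] [53.905327   54.05821266 41.95753407]
```

jog_arm(
  commands=[
    [[0,0,-0.002],[0,0,0],1],
    [[-0.01,-0.005,-0.002],[0,0,-0.03],1],
    [[-0.02,-0.01,-0.002],[0,0,-0.058],1],
    [[-0.028,-0.0107,-0.002],[0,0,-0.058],1],
    [[-0.028,-0.0107,-0.002],[0,0,-0.058],1],
  ],
)

```text
time: 6.9
tcp_pos: [0.5281, 0.0859, -0.0339]
orientation: [0.748, -0.663, -0.0, 0.001]
contact_force: [0.4, -0.6, -2.8]
width: 0.0595
finger_force: 45.6
```

```bash
python3 snap.py 4; cat > rel.py <<'E'
from h import *
import sys
t=sys.argv[1]
c=dict(np.load(f"pics/wrist{t}c.npz"));P=wpts(c,np.load(f"pics/wrist{t}.npy"));p=cv2.imread(f"pics/wrist{t}.png")
cv2.imwrite(f"pics/c{t}.png",cv2.resize(p[230:400,200:440],None,fx=3.3,fy=3.3,interpolation=2))
p,dd=r.read_camera("side");cv2.imwrite(f"pics/s{t}.png",cv2.resize(p[140:240,230:380,::-1],None,fx=5,fy=5,interpolation=2)); np.save(f"pics/side{t}.npy",dd)
p,dd=r.read_camera("scene");cv2.imwrite(f"pics/v{t}.png",cv2.resize(p[160:260,285:435,::-1],None,fx=5,fy=5,interpolation=2)); np.save(f"pics/scene{t}.npy",dd)
E
python3 rel.py 4
```

```text
[ 0.5281  0.0859 -0.0339] [ 0.42 -0.63 -2.81] 0.05949623253754969
87 569 72 399
```

View pics/v4.png

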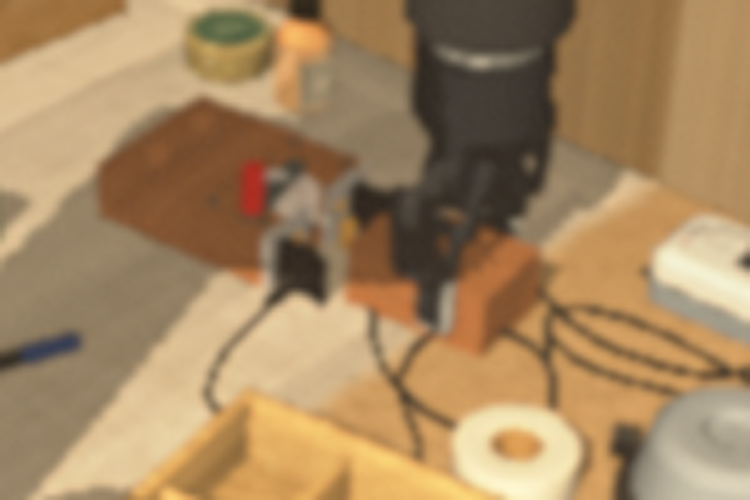

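jog_arm(
  commands=[
    [[-0.006,0,0],[0,0,0],1],
    [[-0.012,0,0],[0,0,0],1],
    [[-0.018,0,0],[0,0,0],1],
    [[-0.023,0,0],[0,0,0],1],
    [[-0.027,0,0],[0,0,0],1],
    [[-0.03,0,0],[0,0,0],1],
    [[-0.03,0,0],[0,0,0],1],
  ],
)

```text
time: 7.75
tcp_pos: [0.5249, 0.115, -0.0331]
orientation: [0.748, -0.664, -0.0, -0.0]
contact_force: [-0.1, -0.9, -4.7]
width: 0.0595
finger_force: 45.6
```

jog_arm(
  commands=[
    [[-0.002,0,0],[0,0,0],1],
    [[-0.004,0,0],[0,0,0],1],
    [[-0.005,0,0],[0,0,0],1],
    [[-0.006,0,0],[0,0,0],1],
    [[-0.006,0,0],[0,0,0],1],
    [[-0.006,0,0],[0,0,0],1],
  ],
)

```text
time: 8.35
tcp_pos: [0.5242, 0.1205, -0.0331]
orientation: [0.748, -0.664, -0.0, 0.0]
contact_force: [-1.5, -0.4, -4.3]
width: 0.0592
finger_force: 45.6
```

jog_arm(
  commands=[
    [[-0.001,0,0],[0,0,0],1],
    [[-0.0015,0,0],[0,0,0],1],
    [[-0.0015,0,0],[0,0,0],1],
    [[-0.0015,0,0],[0,0,0],1],
  ],
)

```text
time: 8.75
tcp_pos: [0.5241, 0.1221, -0.0331]
orientation: [0.748, -0.664, -0.0, -0.0]
contact_force: [0.2, -0.3, -4.2]
width: 0.0598
finger_force: 45.6
```

```bash
python3 -c "
from station import r
print(r.sense()['contact_force'])"; python3 snap.py 5;python3 rel.py 5; python3 - <<'E'
from h import *
for n in("side","scene"):
    P=pts(n,np.load(f"pics/{n}5.npy"))
    a=np.deg2rad(96.8);X=np.array([np.cos(a),np.sin(a)]);Y=np.array([-X[1],X[0]]);O=np.array([.5171,.1839])
    F=np.stack([(P[...,:2]-O)@X,(P[...,:2]-O)@Y,P[...,2]],-1)*1000
    np.save(f"pics/F{n}5.npy",F)
E
```

```text
[ 0.1790175  -0.27399307 -4.16355165]
[ 0.5241  0.1221 -0.0331] [ 0.18 -0.27 -4.16] 0.059782404303398005
90 572 0 399
```

View pics/c5.png

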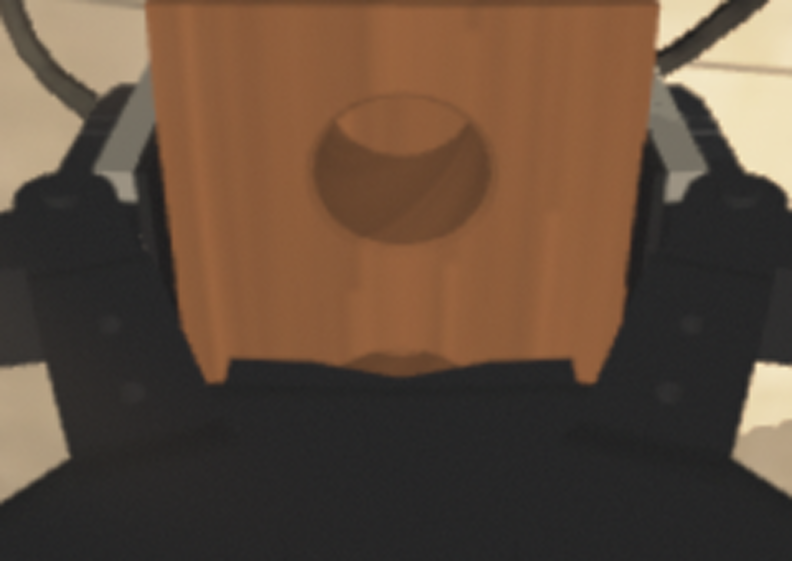

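jog_arm(
  commands=[
    [[-0.001,0,0],[0,0,0],1],
    [[-0.0015,0,0],[0,0,0],1],
    [[-0.0015,0,0],[0,0,0],1],
  ],
)

```text
time: 9.2
tcp_pos: [0.5239, 0.1231, -0.0331]
orientation: [0.748, -0.664, 0.0, 0.0]
contact_force: [0.4, -2.8, -3.0]
width: 0.0592
finger_force: 45.6
```

jog_arm(
  commands=[
    [[-0.001,0,0],[0,0,0],1],
    [[-0.0015,0,0],[0,0,0],1],
    [[-0.0015,0,0],[0,0,0],1],
  ],
)

```text
time: 9.5
tcp_pos: [0.5238, 0.1247, -0.0331]
orientation: [0.748, -0.664, 0.0, 0.0]
contact_force: [1.8, -3.8, -2.9]
width: 0.0594
finger_force: 45.6
```

jog_arm(
  commands=[
    [[0,0,0.001],[0,0,0],0.2],
    [[0,0,0.001],[0,0,0],0],
    [[0,0,0.001],[0,0,0],-1],
    [[0,0,0.001],[0,0,0],-1],
    [[0,0,0.001],[0,0,0],-1],
    [[0,0,-0.05],[0,0,0],-1],
    [[0,0,-0.1],[0,0,0],-1],
    [[0.02,0,-0.15],[0,0,0],-1],
    [[0.04,0,-0.2],[0,0,0],-1],
    [[0.04,0,-0.2],[0,0,0],-1],
    [[0.04,0,-0.2],[0,0,0],1],
  ],
)

```text
time: 10.6
tcp_pos: [0.5297, 0.0856, 0.1696]
orientation: [0.748, -0.664, 0.001, -0.003]
contact_force: [-0.3, -0.8, -1.1]
width: 0.0734
finger_force: 0.0
```

```bash
python3 snap.py 6; cat > fx.py <<'E'
from h import *
import sys
t=sys.argv[1]
c=dict(np.load(f"pics/wrist{t}c.npz"));P=wpts(c,np.load(f"pics/wrist{t}.npy"));p=cv2.imread(f"pics/wrist{t}.png")
H=cv2.cvtColor(p,cv2.COLOR_BGR2HSV).astype(int)
a=np.deg2rad(96.8);X=np.array([np.cos(a),np.sin(a)]);Y=np.array([-X[1],X[0]]);O=np.array([.5171,.1839])
f=lambda P:np.stack([(P[...,:2]-O)@X,(P[...,:2]-O)@Y,P[...,2]],-1)*1000
F=f(P)
wood=((H[...,0]<13)|(H[...,0]>172))&(H[...,1]>95)&(H[...,2]>60)
m=wood&(abs(F[...,2]-40)<3)&(F[...,0]<-0)&(F[...,0]>-110)&(abs(F[...,1])<38)
print("loose",m.sum(),rect(F/1000,m)); q=F[m];print(np.percentile(q,[.5,99.5],axis=0).round(1))
m=wood&(abs(F[...,2]-38)<3)&(F[...,0]>2)&(F[...,0]<140)&(abs(F[...,1])<65)
print("fixed",m.sum(),rect(F/1000,m))
rd=((H[...,0]<6)|(H[...,0]>172))&(H[...,1]>185)&(F[...,2]>67)&(F[...,2]<76)&(abs(F[...,0])<90);q=F[rd];print("knob",len(q),q.min(0).round(1),q.max(0).round(1),(q.min(0)/2+q.max(0)/2).round(1))
ys,xs=np.where((abs(F[...,0]+10)<90)&(abs(F[...,1])<70)&(F[...,2]<80));print(xs.min(),xs.max(),ys.min(),ys.max())
y0=max(0,ys.min());cv2.imwrite(f"pics/c{t}.png",cv2.resize(p[y0:ys.max(),xs.min():xs.max()],None,fx=2.5,fy=2.5,interpolation=2))
E
python3 fx.py 6; python3 -c "
import cv2;print(cv2.imread('pics/c6.png').shape)"
```

```text
[0.5297 0.0856 0.1696] [-0.29 -0.78 -1.11] 0.07342046656140598
224 439 92 347
loose 3425 [-48.1   0.5  60.2  90.3  89.5]
[[-92.9 -29.3  37.7]
 [ -4.   29.7  41.7]]
fixed 3244 [ 61.3  -1.2  99.3 116.8  89.2]
knob 96 [13.9 30.4 67.2] [25.1 42.4 72.3] [19.5 36.4 69.8]
263 382 175 321
(365, 298, 3)
```

```bash
python3 - <<'E'
from h import *
from scipy.spatial.transform import Rotation as R
s=r.sense();print(s["q"].round(3),s["contact_force"],s["width"]);M=R.from_quat(s["orientation"]).as_matrix();print(np.rad2deg(np.arctan2(M[1,1],M[0,1])))
E
```

```text
[ 5.360e-01 -1.350e-01 -1.290e-01 -1.000e-03 -1.575e+00 -4.170e-01] [ 0.20043322  0.17593072 -0.79007329] 0.06632791439237559
-173.1997862994761
```

jog_arm(
  commands=[
    [[-0.118,0.037,0.0],[0,0,-1.78],0.4],
    [[-0.118,0.037,0.0],[0,0,-1.78],0.4],
    [[-0.118,0.037,0.0],[0,0,-1.78],0.4],
    [[-0.118,0.037,0.0],[0,0,-1.78],0.4],
    [[-0.118,0.037,0.0],[0,0,-1.78],0.4],
    [[-0.118,0.037,0.0],[0,0,-1.78],0.4],
    [[-0.118,0.037,0.0],[0,0,-1.78],0.4],
    [[-0.118,0.037,0.0],[0,0,-1.78],0.4],
    [[-0.118,0.037,0.0],[0,0,-1.78],0.4],
    [[-0.118,0.037,0.0],[0,0,-1.78],0.4],
    [[-0.118,0.037,0.0],[0,0,-1.78],0.4],
    [[-0.118,0.037,0.0],[0,0,-1.78],0.4],
  ],
)

```text
time: 11.85
tcp_pos: [0.4767, 0.1983, 0.1644]
orientation: [0.986, 0.167, -0.002, 0.001]
contact_force: [0.6, 0.1, 0.2]
width: 0.0256
finger_force: 0.0
```

```bash
python3 snap.py 7; python3 fx.py 7; python3 - <<'E'
from h import *
from scipy.spatial.transform import Rotation as R
s=r.sense();M=R.from_quat(s["orientation"]).as_matrix();print(s["q"].round(3),M.round(3).tolist())
c=dict(np.load("pics/wrist7c.npz"));P=wpts(c,np.load("pics/wrist7.npy"));t=s["tcp_pos"]
L=(P-t)@M  # tool frame
m=(P[...,2]>t[2]+.02)&(abs(L[...,0])<.02)&(abs(L[...,1])<.05)
q=L[m]*1000;print(len(q),q.min(0),q.max(0))
for sg in(1,-1):
    k=q[(q[:,1]*sg>0)&(q[:,2]>-75)];print(sg,len(k),k.min(0),k.max(0))
E
```

```text
[0.4767 0.1983 0.1644] [0.65 0.08 0.19] 0.025625099131273667
185 528 0 276
loose 3842 [-47.8   0.4  60.6  89.7  89.8]
[[-91.7 -29.   38. ]
 [ -3.6  29.5  41.9]]
fixed 7154 [ 63.9  -1.6  99.1 121.6  89.4]
knob 153 [14.4 29.4 67.1] [26.9 41.6 72.4] [20.7 35.5 69.8]
261 440 71 221
[ 7.840e-01 -1.820e-01 -1.760e-01 -1.000e-03 -1.581e+00  1.128e+00] [[0.943, 0.334, -0.003], [0.334, -0.943, -0.002], [-0.003, 0.001, -1.0]]
34763 [ -13.30215117  -49.99993415 -143.40700811] [ 19.99969839  49.99493042 -38.82564169]
1 1112 [-11.8130406   13.70662555 -74.92468504] [ 11.69391553  27.91493873 -38.99383104]
-1 1104 [-11.25439381 -25.23700733 -74.99608122] [ 11.97590936 -11.14738412 -38.82564169]
```

jog_arm(
  commands=[
    [[0.0025,-0.0015,0.04],[0,0,0],0.4],
    [[0.0025,-0.0015,0.08],[0,0,0],0.4],
    [[0.0025,-0.0015,0.1],[0,0,0],0.4],
    [[0.0025,-0.0015,0.12],[0,0,0],0.4],
    [[0.0025,-0.0015,0.135],[0,0,0],0.4],
    [[0.0025,-0.0015,0.147],[0,0,0],0.4],
    [[0.0025,-0.0015,0.153],[0,0,0],0.4],
    [[0.0025,-0.0015,0.153],[0,0,0],0.4],
  ],
)

```text
time: 12.7
tcp_pos: [0.4793, 0.2002, 0.0132]
orientation: [0.987, 0.163, -0.001, 0.0]
contact_force: [0.2, -0.3, 0.0]
width: 0.0258
finger_force: 0.0
```

```bash
cat > arc.py <<'E'
from h import *
import sys
from scipy.spatial.transform import Rotation as R
ax=np.array([float(sys.argv[1]),float(sys.argv[2])])/1000
an=np.deg2rad(96.8);X=np.array([np.cos(an),np.sin(an)]);Y=np.array([-X[1],X[0]]);O=np.array([.5171,.1839])
s=r.sense();M=R.from_quat(s["orientation"]).as_matrix();t=s["tcp_pos"][:2]
a=M[:2,:2].T@(O+ax[0]*X+ax[1]*Y-t)
f=np.array([np.array(s["contact_force"])[:2]@M[:2,i] for i in(0,1)])
print("axis in tool",a.round(4),"force tool xy",f.round(2),"q6",s["q"][5].round(2),"tcp",s["tcp_pos"].round(4), "width",s["width"].round(4))
for D in map(float,sys.argv[3:]):
    c,n=np.cos(D),np.sin(D);S=a-np.array([[c,-n],[n,c]])@a;print(D,S.round(4))
E
python3 arc.py 27.7 -1.2 .12 .24 .36 .48 .6 .72 .84 .96 1.08
```

```text
Traceback (most recent call last):
  File "arc.py", line 9, in <module>
    print("axis in tool",a.round(4),"force tool xy",f.round(2),"q6",s["q"][5].round(2),"tcp",s["tcp_pos"].round(4), "width",s["width"].round(4))
                                                                                                                            ^^^^^^^^^^^^^^^^
AttributeError: 'float' object has no attribute 'round'
```

```bash
sed -i 's/s\["width"\].round(4)/round(s["width"],4)/' arc.py
python3 arc.py 27.7 -1.2 .12 .24 .36 .48 .6 .72 .84 .96 1.08
```

```text
axis in tool [0.0375 0.0007] force tool xy [0.05 0.34] q6 1.12 tcp [0.4793 0.2002 0.0132] width 0.0258
0.12 [ 0.0004 -0.0045]
0.24 [ 0.0012 -0.0089]
0.36 [ 0.0027 -0.0132]
0.48 [ 0.0046 -0.0172]
0.6 [ 0.007  -0.0211]
0.72 [ 0.0098 -0.0246]
0.84 [ 0.013  -0.0277]
0.96 [ 0.0166 -0.0304]
1.08 [ 0.0205 -0.0327]
```

jog_arm(
  commands=[
    [[0.0005,-0.0045,0],[0,0,0.12],0.4],
    [[0.001,-0.009,0],[0,0,0.24],0.4],
    [[0.0025,-0.013,0],[0,0,0.36],0.4],
    [[0.0045,-0.017,0],[0,0,0.48],0.4],
    [[0.0045,-0.017,0],[0,0,0.48],0.4],
  ],
)

```text
time: 13.2
tcp_pos: [0.4789, 0.2185, 0.015]
orientation: [0.997, -0.076, 0.001, -0.001]
contact_force: [0.1, 0.7, -0.3]
width: 0.0257
finger_force: 0.0
```

```bash
python3 arc.py 27.7 -1.2 .12 .24 .36 .48 .6 .72
```

```text
axis in tool [0.0367 0.0014] force tool xy [ 0.03 -0.71] q6 0.61 tcp [0.4789 0.2185 0.015 ] width 0.0257
0.12 [ 0.0004 -0.0044]
0.24 [ 0.0014 -0.0087]
0.36 [ 0.0028 -0.0129]
0.48 [ 0.0048 -0.0168]
0.6 [ 0.0072 -0.0205]
0.72 [ 0.01   -0.0239]
```

jog_arm(
  commands=[
    [[0.0005,-0.0045,0.002],[0,0,0.12],0.4],
    [[0.0015,-0.0085,0.003],[0,0,0.24],0.4],
    [[0.003,-0.013,0.003],[0,0,0.36],0.4],
    [[0.005,-0.017,0.003],[0,0,0.48],0.4],
    [[0.007,-0.0205,0.003],[0,0,0.6],0.4],
    [[0.007,-0.0205,0.003],[0,0,0.6],0.4],
  ],
)

```text
time: 13.8
tcp_pos: [0.4889, 0.2374, 0.0115]
orientation: [0.931, -0.366, 0.0, -0.0]
contact_force: [0.3, -0.8, 0.1]
width: 0.0256
finger_force: 0.0
```

```bash
python3 snap.py 8; python3 fx.py 8; python3 arc.py 27.7 -1.2 .12 .24 .36 .48 .6 .72
```

```text
[0.4889 0.2374 0.0115] [ 0.26 -0.77  0.08] 0.025634685120142928
21 615 0 343
loose 14473 [-48.2   0.7  60.6  90.2  89.7]
[[-91.9 -29.   38. ]
 [ -3.7  29.7  41.8]]
fixed 17313 [ 64.   -1.2  99.7 121.8  89.2]
knob 616 [45.5 19.5 67. ] [59.  32.9 72.8] [52.2 26.2 69.9]
193 518 0 308
axis in tool [0.0367 0.001 ] force tool xy [0.52 1.44] q6 0.0 tcp [0.4887 0.2373 0.0114] width 0.0254
0.12 [ 0.0004 -0.0044]
0.24 [ 0.0013 -0.0087]
0.36 [ 0.0027 -0.0129]
0.48 [ 0.0046 -0.0169]
0.6 [ 0.007  -0.0206]
0.72 [ 0.0098 -0.024 ]
```

```bash
python3 arc.py 26.4 -1.8 .1 .2 .3 .4
```

```text
axis in tool [0.0381 0.0014] force tool xy [0.52 1.44] q6 0.0 tcp [0.4887 0.2373 0.0114] width 0.0254
0.1 [ 0.0003 -0.0038]
0.2 [ 0.001  -0.0075]
0.3 [ 0.0021 -0.0112]
0.4 [ 0.0036 -0.0147]
```

jog_arm(
  commands=[
    [[0.0003,-0.004,0],[0,0,0.1],0.4],
    [[0.001,-0.0075,0],[0,0,0.2],0.4],
    [[0.002,-0.011,0],[0,0,0.3],0.4],
    [[0.002,-0.011,0],[0,0,0.3],0.4],
  ],
)

```text
time: 14.25
tcp_pos: [0.4976, 0.2438, 0.0112]
orientation: [0.866, -0.501, 0.0, -0.0]
contact_force: [-0.8, -0.3, -0.1]
width: 0.0256
finger_force: 0.0
```

```bash
python3 snap.py 9; python3 fx.py 9; python3 arc.py 26.4 -1.8 .1 .2 .3 .4
```

```text
[0.4976 0.2438 0.0112] [-0.81 -0.34 -0.14] 0.02560607522810322
36 589 0 343
loose 13234 [-47.9   0.8  90.   60.7   0.5]
[[-90.4 -28.5  38. ]
 [ -3.5  30.3  41.8]]
fixed 15457 [ 64.1  -1.3  99.5 122.2  89.2]
knob 630 [52.5 11.  67. ] [66.  24.4 73.1] [59.3 17.7 70.1]
201 493 0 308
axis in tool [0.038  0.0009] force tool xy [0.14 0.08] q6 -0.29 tcp [0.4975 0.2437 0.0112] width 0.0254
0.1 [ 0.0003 -0.0038]
0.2 [ 0.0009 -0.0075]
0.3 [ 0.002  -0.0112]
0.4 [ 0.0034 -0.0147]
```

jog_arm(
  commands=[
    [[0.0003,-0.004,0],[0,0,0.1],0.4],
    [[0.001,-0.0075,0],[0,0,0.2],0.4],
    [[0.002,-0.011,0],[0,0,0.3],0.4],
    [[0.002,-0.011,0],[0,0,0.3],0.4],
  ],
)

```text
time: 14.7
tcp_pos: [0.508, 0.2475, 0.0111]
orientation: [0.781, -0.624, -0.0, -0.0]
contact_force: [0.1, -0.2, 0.1]
width: 0.0256
finger_force: 0.2
```

```bash
python3 snap.py 10; python3 fx.py 10; python3 arc.py 26.4 -1.8 .1 .2 .3 .4; python3 -c "
import cv2
p=cv2.imread('pics/wrist10.png');cv2.imwrite('pics/z10.png',cv2.resize(p[0:300,200:500],None,fx=2,fy=2,interpolation=2))"
```

```text
[0.508  0.2475 0.0111] [ 0.06 -0.25  0.1 ] 0.02558363795347451
72 525 0 354
loose 12448 [-37.6   0.4  72.1  60.7   1.2]
[[-71.5 -29.   38.2]
 [ -2.4  30.2  41.8]]
fixed 14329 [ 64.2  -1.4  99.3 122.5  89.1]
knob 628 [56.8  0.8 67.1] [70.5 14.1 72.6] [63.7  7.5 69.8]
217 453 0 307
axis in tool [0.038  0.0007] force tool xy [-0.18 -0.06] q6 -0.58 tcp [0.508  0.2475 0.011 ] width 0.0257
0.1 [ 0.0003 -0.0038]
0.2 [ 0.0009 -0.0075]
0.3 [ 0.0019 -0.0112]
0.4 [ 0.0033 -0.0147]
```

jog_arm(
  commands=[
    [[0.0003,-0.004,0],[0,0,0.1],0.4],
    [[0.001,-0.0075,0],[0,0,0.2],0.4],
    [[0.001,-0.0075,0],[0,0,0.2],0.4],
    [[0.001,-0.0075,0],[0,0,0.2],0.4],
  ],
)

```text
time: 15.15
tcp_pos: [0.5154, 0.2481, 0.011]
orientation: [0.716, -0.698, -0.0, -0.0]
contact_force: [-0.6, -0.1, 0.5]
width: 0.0256
finger_force: 0.2
```

```bash
python3 snap.py 11; python3 fx.py 11; python3 arc.py 26.4 -1.8 .1 .2 .3 .4
```

```text
[0.5154 0.2481 0.011 ] [-0.56 -0.1   0.5 ] 0.025598046465143593
111 498 0 344
loose 12527 [-37.3   0.3  72.7  60.7   1.2]
[[-70.4 -29.5  38.1]
 [ -1.6  30.2  41.8]]
fixed 14307 [ 64.1  -1.3  99.6 122.6  89.4]
knob 630 [58.  -6.7 67. ] [71.6  6.2 72.6] [64.8 -0.3 69.8]
201 432 0 308
axis in tool [0.0378 0.0006] force tool xy [0.17 0.76] q6 -0.78 tcp [0.5154 0.2481 0.011 ] width 0.0257
0.1 [ 0.0002 -0.0038]
0.2 [ 0.0009 -0.0075]
0.3 [ 0.0019 -0.0111]
0.4 [ 0.0032 -0.0147]
```

jog_arm(
  commands=[
    [[0.0003,-0.004,0],[0,0,0.1],0.4],
    [[0.001,-0.0075,0],[0,0,0.2],0.4],
    [[0.001,-0.0075,0],[0,0,0.2],0.4],
    [[0.001,-0.0075,0],[0,0,0.2],0.4],
  ],
)

```text
time: 15.6
tcp_pos: [0.5229, 0.2472, 0.011]
orientation: [-0.642, 0.767, 0.0, 0.0]
contact_force: [-1.1, -0.5, 0.9]
width: 0.0256
finger_force: 0.8
```

```bash
python3 snap.py 12; python3 fx.py 12; python3 arc.py 26.4 -1.8 .04 .08 .1 .2
```

```text
[0.5229 0.2472 0.011 ] [-1.11 -0.46  0.89] 0.02557148116811421
117 490 0 371
loose 13040 [-43.7   0.1  86.1  60.6   1.3]
[[-82.1 -29.9  38.1]
 [ -1.1  30.1  41.8]]
fixed 14933 [ 64.1  -1.5  99.8 122.1  89.2]
knob 624 [ 57.  -14.6  67.1] [70.2 -1.2 72.7] [63.6 -7.9 69.9]
170 443 0 308
axis in tool [0.0376 0.0005] force tool xy [0.25 1.28] q6 -0.97 tcp [0.5229 0.2473 0.011 ] width 0.0256
0.04 [ 0.     -0.0015]
0.08 [ 0.0002 -0.003 ]
0.1 [ 0.0002 -0.0038]
0.2 [ 0.0008 -0.0075]
```

jog_arm(
  commands=[
    [[0.0001,-0.002,0],[0,0,0.05],0.4],
    [[0.0002,-0.0038,0],[0,0,0.1],0.4],
    [[0.0005,-0.0057,0],[0,0,0.15],0.4],
    [[0.0005,-0.0057,0],[0,0,0.15],0.4],
    [[0.0005,-0.0057,0],[0,0,0.15],0.4],
  ],
)

```text
time: 16.15
tcp_pos: [0.5281, 0.2456, 0.0109]
orientation: [-0.582, 0.813, 0.0, -0.0]
contact_force: [-3.8, 0.4, 2.0]
width: 0.0253
finger_force: 1.7
```

```bash
python3 snap.py 13; python3 fx.py 13; python3 arc.py 26.4 -1.8 .04 .08 .12 .16
```

```text
[0.5281 0.2456 0.0109] [-3.79  0.36  1.97] 0.025339585866000235
78 505 0 391
loose 13387 [-45.4   0.4  90.1  60.6   0.8]
[[-88.  -29.2  37.9]
 [ -0.8  30.2  41.8]]
fixed 15774 [ 64.3  -1.3  99.5 122.7  89.2]
knob 630 [ 55.3 -19.9  67. ] [68.9 -6.7 72.9] [ 62.1 -13.3  70. ]
152 450 0 308
axis in tool [0.0374 0.0004] force tool xy [1.02 2.66] q6 -1.11 tcp [0.5282 0.2456 0.0109] width 0.0256
0.04 [ 0.     -0.0015]
0.08 [ 0.0001 -0.003 ]
0.12 [ 0.0003 -0.0045]
0.16 [ 0.0005 -0.006 ]
```

jog_arm(
  commands=[
    [[0.0001,-0.0015,0],[0,0,0.04],0.4],
    [[0.0001,-0.003,0],[0,0,0.08],0.4],
    [[0.0001,-0.003,0],[0,0,0.08],0.4],
    [[0.0001,-0.003,0],[0,0,0.08],0.4],
  ],
)

```text
time: 16.6
tcp_pos: [0.5307, 0.2445, 0.0108]
orientation: [-0.549, 0.836, 0.0, -0.001]
contact_force: [-4.1, -1.1, 3.3]
width: 0.0255
finger_force: 2.4
```

```bash
cat > avg.py <<'E'
from h import *
from scipy.spatial.transform import Rotation as R
L=[]
for i in range(10):
    s=r.sense();M=R.from_quat(s["orientation"]).as_matrix();L.append(M.T@s["contact_force"]);r.read_camera("wrist")
L=np.array(L);print("tool force",L.mean(0).round(2),L.std(0).round(2),L[:,1].round(1),s["finger_force"])
E
python3 avg.py; python3 snap.py 14; python3 fx.py 14;  python3 arc.py 26.4 -1.8 .04 .08 .12 .16
```

```text
tool force [ 2.71  4.68 -2.98] [0.44 0.62 0.57] [3.3 4.2 5.3 5.1 4.7 4.9 4.1 4.9 5.4 5. ] 2.3486711285445594
[0.5307 0.2445 0.0108] [-5.54 -1.61  3.13] 0.025619104183406044
45 516 0 379
loose 13351 [-45.1   0.4  89.9  60.6   0.7]
[[-88.7 -29.1  37.8]
 [ -0.8  30.2  41.8]]
fixed 16407 [ 64.3  -1.3  99.7 122.7  89. ]
knob 630 [ 54.4 -22.2  67. ] [68.3 -9.2 73.2] [ 61.3 -15.7  70.1]
144 452 0 308
axis in tool [0.0373 0.0001] force tool xy [2.78 4.37] q6 -1.18 tcp [0.5307 0.2445 0.0108] width 0.0256
0.04 [ 0.     -0.0015]
0.08 [ 0.0001 -0.003 ]
0.12 [ 0.0003 -0.0045]
0.16 [ 0.0005 -0.0059]
```

jog_arm(
  commands=[
    [[0,-0.001,0],[0,0,0.025],0.4],
    [[0,-0.0018,0],[0,0,0.05],0.4],
    [[0,-0.0018,0],[0,0,0.05],0.4],
    [[0,-0.0018,0],[0,0,0.05],0.4],
  ],
)

```text
time: 17.55
tcp_pos: [0.532, 0.2437, 0.0107]
orientation: [-0.528, 0.849, 0.0, -0.001]
contact_force: [-6.5, -0.3, 3.1]
width: 0.0259
finger_force: 2.9
```

```bash
python3 avg.py; python3 snap.py 15; python3 fx.py 15;  python3 arc.py 26.4 -1.8 .04
```

```text
tool force [ 3.44  5.7  -3.46] [0.51 0.38 0.35] [5.6 4.9 5.9 5.4 6.1 5.7 5.6 5.7 6.4 5.6] 2.8496555319725303
[0.5321 0.2438 0.0107] [-6.2  -0.41  3.52] 0.025636288794346766
36 521 0 373
loose 13554 [-45.1   0.5  90.   60.4   0.7]
[[-88.5 -28.9  37.9]
 [ -0.7  30.3  41.8]]
fixed 16751 [ 64.1  -1.5  99.7 122.   89.2]
knob 627 [ 53.8 -23.9  67. ] [ 67.3 -10.7  72.5] [ 60.6 -17.3  69.7]
138 453 0 307
axis in tool [ 0.0372 -0.0002] force tool xy [3.66 5.92] q6 -1.23 tcp [0.532  0.2438 0.0107] width 0.0257
0.04 [ 0.     -0.0015]
```

jog_arm(
  commands=[
    [[0,0.003,0],[0,0,0],0.4],
    [[0,0.006,0],[0,0,0],0.4],
    [[0,0.006,-0.02],[0,0,0],0.4],
    [[0,0.006,-0.06],[0,0,0],0.4],
    [[0,0.006,-0.1],[0,0,0],0.4],
    [[0,0.006,-0.15],[0,0,0],0.4],
    [[0,0.006,-0.15],[0,0,0],0.4],
  ],
)

```text
time: 18.8
tcp_pos: [0.5311, 0.2479, 0.1701]
orientation: [-0.527, 0.85, -0.0, 0.007]
contact_force: [-0.3, -0.0, -0.0]
width: 0.0258
finger_force: 0.0
```

```bash
python3 snap.py 16; python3 fx.py 16
```

```text
[0.5311 0.2479 0.1701] [-0.31 -0.   -0.02] 0.0257511896969447
139 451 0 284
loose 4074 [-44.6   0.7  89.   60.7   0.9]
[[-88.4 -28.3  37.9]
 [ -0.9  30.2  42. ]]
fixed 6748 [ 64.2  -1.5  99.  121.9  89.1]
knob 153 [ 54.7 -22.   67. ] [67.6 -9.4 73. ] [ 61.1 -15.7  70. ]
212 397 14 210
```

```bash
python3 -c "
from station import r
print(r.hand_in())"
```

```text
the job is handed in; nothing more can be done
None
```

The two halves are joined: the faces measured closed (within about 1 mm, central and square), and the lever is at about 2.2 rad. I stopped at roughly 6 N across the lever. The gripper is clear of everything, nothing I did went near the bottles, tin or label roll, and the job was handed in at about 19 s; it returned no verdict.

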